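# Load the amplifier board in its carrier and index the carrier to the soldering station

### The arm

A 6-joint arm with a two-finger parallel gripper is mounted at the origin on the work surface. World frame = base frame: x ahead of the robot, y to its left, z up, the work surface at z = 0. Lengths are in mm, angles in rad, forces in N, time in s.
With the tool pointing down it reaches from about 350 to 875 mm from the base axis. Payload 4.2 kg.
Tool frame: the origin (TCP) lies between the finger pads; the fingertips stand 17 mm ahead of it and the grasp point (between the pads) lies 2 mm behind it (nose_length is the distance from the TCP to the fingertips, in mm); z points along the fingers, y is the direction in which the jaws open and shut (so a half turn about z gives the same grasp; the last joint's range is limited). The gripper opens to 85 mm and grips with 20 to 120 N. Pads are 22 mm wide; open, the fingers measure 114 mm over their backs; the gripper's body (76 mm by 85 mm) begins 54 mm behind the grasp point. The pads swing forward as they close: fully open they stand 13 mm farther back than shut.
Start: joints at [-0.96, 0.385, 0.008, 0, -1.194, -0.259], TCP at [215.382, -586.694, 248.312] pointing down, gripper open.
Joint ranges: [-3.14, 3.14], [-1.21, 2.06], [-1.07, 1.41], [-3.16, 2.05], [-2.99, -0.16], [-3.1, 3.1]. Speed limits (rad/s): [2.79, 2.79, 3.14, 3.14, 3.14, 3.14].

### API

Orientations are given as a unit quaternion [x, y, z, w].
In Python, from bench import * gives the robot as it stands.
- The arm moves only by the tool jog_arm, never from a script. Its argument "increments" is a list of rows, each a list of 4 numbers: the shift along the tool's x, y, z in m, then the turn about the tool's z in degrees. A call has 1 to 10 rows; each row is the pose to reach, as a shift and turn from the pose measured when the call began, along the tool's axes at that moment; what a row does not reach only later rows make up. A row lasts 1/8 s, in which the tool goes at most 62.5 mm and 10.7 degrees, less where a joint would pass 70% of its speed; a pose out of reach is approached as far as the arm can. A call with a gripper value outside its range is refused whole. "hand" is the gripper's target within -1 to 1 (fully open at 1, half-way at 0, shut at -1), set as the call begins (left out, the last holds). The fingers move at their own pace and stop on an object; the grip force is fixed at half the most. Time passes only in rows, so rows that repeat a pose let the fingers close. It gives the time, the measured TCP pose, the force and the opening at its end, in the units of the state.
- read_state(): the state, without advancing time (a new reading comes with each control period).
- get_image(name): name is "scene" or "top"; returns the picture (480x640x3 uint8, red, green, blue); there is no depth.
- calibration(name): a dict with "fx", "fy", "cx", "cy" (pixels), "position" and "rotation" of the camera in the world. Camera axes: x right, y up, looking along -z (the intrinsics and any distortion apply to the point x, -y, -z); pixel columns grow to the right and rows downward; lengths in mm; the calibration is good to about 2 mm. A picture is of the moment at which its call begins. calibration takes no time and is no camera call.
- job_done(): hands the job in, once; it reports no verdict.
The state is a dict: "clock": time; "joints": joint angles; "joint_vel": joint speeds; "joint_efforts": joint torques, N m; "position": TCP position; "ee_rot": TCP orientation; "contact_force": force on the tool from outside, world axes, zero at the start; "wrist_torque": the same for the moment, N m; "gripper_width": finger opening in mm.
Only numpy, scipy, OpenCV 4.12 (cv2) and the standard library are available. Lean on these libraries where they do the work, as an engineer would, in place of code of your own. Each camera call takes 0.05 s, during which the arm holds its last target.

### The job

Load the amplifier board into the pocket of the board carrier: tip its bare edge in under the steel lip and lower it until it lies flat in the pocket. Then push the loaded carrier along the slide to the middle station, in front of the fume hood, until it clicks in and stays there, without letting it run on past that station. Leave the solder spool, the parts tray and the pliers alone.

Things in the scene. Friction and masses are not known exactly. Their poses are not given: they have to be found in the camera images.
- slide: Slide unit, fixed to the bench across the robot's front: two aluminium rails, 436 mm long, 104 mm wide over both, tops 20 mm above the bench. Origin on the bench under the middle of three stations; y along the rails to the loading end (left), x across them away from the robot, z up. Loading station at y = +120 mm, middle station at 0, third at -120 mm. The carrier cannot lift off.
- carrier (a joint): Travel of the board carrier along the slide, in m, growing towards the slide's -y: 0 = loading station, 0.120 = middle station, 0.240 = third station. It starts somewhere between 0 and 0.07. It slides with 1 to 2 N of friction and stops almost at once when no longer pushed. End stops at -0.010 and 0.250.
- ball (a point): Spring ball in a bracket on the carrier's far side, which runs along a steel index bar on the slide (12 mm above the bench) and drops into its V notch at each station. Within about 4 mm of a station it draws the carrier home and holds it there; about 6 N along the slide pushes it out again. Bracket and ball housing reach 92 mm out from the carrier's centre, up to 27 mm above the bench.
- station (a point): Where pocket lies when the carrier is home in the middle station (fixed on the slide, 28 mm above the bench).
- hood (a point): Middle of the front face of the fume hood, which marks the middle station: a grey slotted box 150 mm along the slide, 40 mm deep, 34 mm high, fixed behind the rails, its face 132 mm from their centre line. A 48 mm duct leads away from it.
- pocket (a point): Centre of the carrier's pocket floor, 28 mm above the bench; axes as the slide's. The carrier is a dark plate 110 mm across the rails (x), 150 mm along them (y). Pocket: 90 mm in x, 76 mm in y. Far and side walls rise 6 mm above the floor, the upper 3 mm chamfered outwards at 45 degrees; the near wall (towards the robot, at x = -45 mm) carries the lip.
- lip (a point): Middle of the free edge of the steel lip, a plate 60 mm long (y), 4 mm thick, on the carrier's near wall, overhanging the pocket by 10 mm: edge at pocket x = -35 mm, underside 8 mm and top 12 mm above the pocket floor. So the board cannot drop in from above: its bare edge goes under the lip first, moving towards the robot, tilted 10 to 20 degrees with the other edge high.
- push_face (a point): Middle of the outer face of the carrier's trailing end bar, 34 mm above the bench. The face looks to the slide's +y, is 110 mm wide and spans 22 to 46 mm above the bench; pushing it to the slide's -y moves the carrier on. Such an aluminium bar, 8 mm thick, stands across both ends of the carrier, 67 to 75 mm from its centre.
- board: Amplifier board: green circuit board with aluminium backing, 84 mm (x) x 70 mm (y) x 3 mm, about 160 g, loose on the bench between robot and slide. Origin at the centre of its underside, z up. The bare edge is at -x (nothing over 4 mm above the board for x < -20 mm); at the +x edge are a terminal block and two capacitors (x > 24 mm, up to 21 mm high). Seated, its axes and origin match pocket.
- heat_sink (a point): Centre of the top of the board's finned aluminium heat sink, 39 mm above the board's underside, over its origin. The heat sink is 40 mm (board x) x 24 mm (board y) and 36 mm tall from the board's top: grip it across the 24 mm. No other parts stand beside it in y.
- solder_spool: Bystander: grey spool standing on the bench, 52 mm diameter, 40 mm high, origin under its centre.
- parts_tray: Bystander: small wooden tray with four compartments, 140 x 100 x 28 mm, origin under its centre.
- pliers: Bystander: pliers lying on the bench, black handles, about 140 mm long and 14 mm high, origin on the bench under the pivot.
There are look-alikes about, which are no part of the job. What is meant by the board is not brown, pink or turquoise, and is the smaller of those in its own colour.

How it is judged (in metres and radians):
On the way, in this order (a step that is already met when the one before it is completed fails the run):
1. the board lies flat in the carrier's pocket with its bare edge under the lip (x of board in the frame of pocket between -0.004 and 0.004 m and y of board in the frame of pocket between -0.004 and 0.004 m and z of board in the frame of pocket between -0.002 and 0.0015 m and angle between board's own z axis and vertical below 0.03 rad and angle between the x axis of board and the x axis of pocket, either way round below 0.1 rad), for 0.2 s.
2. the carrier, with the board in it, is home in the middle station (value of joint carrier between 0.118 and 0.122 m), for 0.2 s.
At the end, for the whole second after the job is handed in: The carrier is at rest in the middle station's notch (joint within 2 mm of 0.120 m), and the board lies at rest flat in its pocket (underside within 1.5 mm of the pocket floor, level with it within 0.03 rad, origin within 4 mm of the pocket's centre in x and y, bare edge under the lip), released (all of step 1 and all of step 2 and linear speed of board below 0.02 m/s and velocity of joint carrier between -0.01 and 0.01 m/s); the robot touches nothing.
It fails at once if the carrier runs more than 20 mm past the middle station (value of joint carrier above 0.14 m).
It fails at once if the solder spool is disturbed (moved over 20 mm) (distance of solder_spool from where it was at the start of the episode above 0.02 m).
It fails at once if the parts tray is disturbed (moved over 20 mm) (distance of parts_tray from where it was at the start of the episode above 0.02 m).
It fails at once if the pliers are disturbed (moved over 20 mm) (distance of pliers from where it was at the start of the episode above 0.02 m).
It also fails if it takes over 58 s, if anything falls off the work surface, if the arm or the gripper's body presses on something with over 40 N, if the wrist force passes 120 N, or if a joint passes its speed limit or range.

## Working session

There is one attempt and no reset: what is moved stays moved. The work goes in short steps, Python scripts to look and compute and a tool call to move; the robot and the scene stay as the last step left them, time stands still between calls to the robot, and variables do not carry over. Pictures are saved under pics/ and viewed, and the job is handed in when it is done.

Besides the shell and the picture viewer there is one more tool, called after "Emit:" as name(argument=value, ...) on one line, values as JSON. jog_arm: Moves the arm, as the interface text tells. Its arguments: {"type":"object","properties":{"increments":{"type":"array"},"hand":{"type":"number"}},"required":["increments"]}

```bash
mkdir -p pics; ls; python3 - <<'E'
from bench import *
import cv2
s=read_state(); print(s)
for n in ("scene","top"):
    im=get_image(n); cv2.imwrite(f"pics/{n}0.png",im[:,:,::-1]); print(n,calibration(n))
E
```

```text
pics
{'clock': 0.0, 'joints': array([-9.60381758e-01,  3.85529419e-01,  6.58968799e-03, -5.02473067e-04,
       -1.19399759e+00, -2.58596118e-01]), 'joint_vel': array([ 0.00075976,  0.00063208, -0.00107424, -0.00091204,  0.00010027,
       -0.00046935]), 'joint_efforts': array([-1.06206418e-03, -3.92292345e+01,  1.88405085e+01,  4.18628097e+00,
       -4.61609088e-03, -9.70625052e-06]), 'position': array([ 215.19726561, -586.18194752,  247.2232708 ]), 'ee_rot': array([-1.74912037e-01,  9.84583454e-01,  1.06932582e-03, -2.38824744e-04]), 'contact_force': array([-0.47465429, -0.21173001, -0.63321783]), 'wrist_torque': array([ 0.01569806, -0.02596962, -0.00952582]), 'gripper_width': 85.34289981820721}
scene {'fx': 579.1042462521204, 'fy': 579.1042462521204, 'cx': 325.16283826766715, 'cy': 237.68172249964496, 'position': array([1146.4496101 ,  512.96677067, 1009.11759177]), 'rotation': array([0.15170838, 0.32377946, 0.85114707, 0.3843177 ])}
top {'fx': 557.8137281275469, 'fy': 557.8137281275469, 'cx': 318.6606120362844, 'cy': 229.92988992294016, 'position': array([ 419.35941823,  -48.12825836, 1162.78926337]), 'rotation': array([-0.02925799,  0.03218551,  0.71254465, -0.70027722])}
```

View pics/scene0.png

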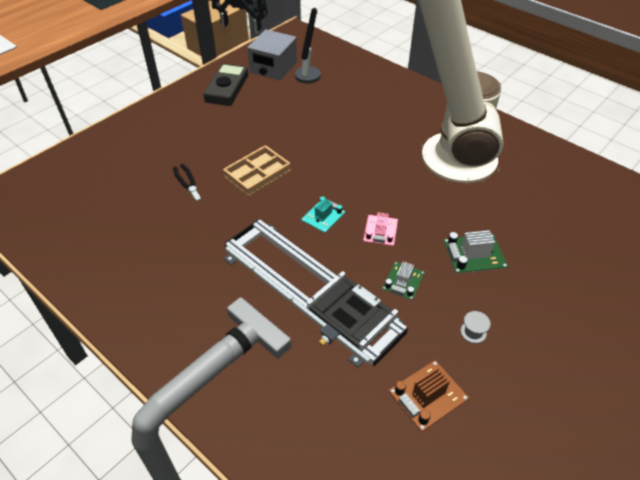

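View pics/top0.png

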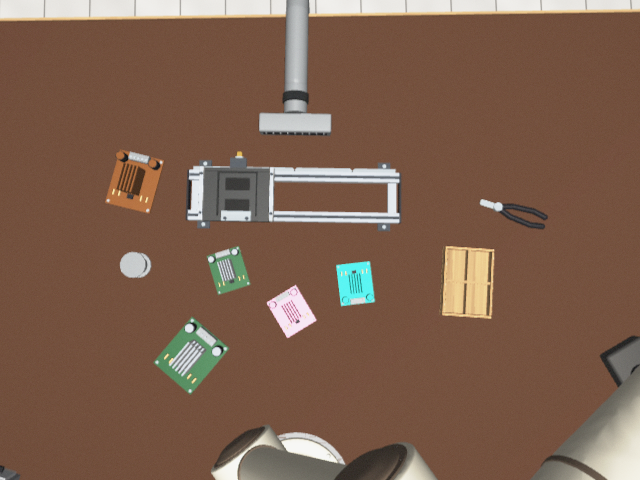

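The scene view shows the slide running from (240,235) to (400,345) with the carrier near its loading end, and the hood at (260,325). In the top view, the small green board is at (228,270) and the larger green one at (190,355) is the look-alike. The carrier is at (237,195), the spool at (135,265), the tray at (468,282) and the pliers at (515,213). Next I'll zoom in to measure.

```bash
python3 - <<'E'
import cv2
a=cv2.imread('pics/top0.png')[140:310,170:410]; cv2.imwrite('pics/topz.png',cv2.resize(a,None,fx=3.33,fy=3.33,interpolation=cv2.INTER_CUBIC))
a=cv2.imread('pics/scene0.png')[210:370,215:440]; cv2.imwrite('pics/scenez.png',cv2.resize(a,None,fx=3.5,fy=3.5,interpolation=cv2.INTER_CUBIC))
E
```

```text
(no output)
```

View pics/topz.png

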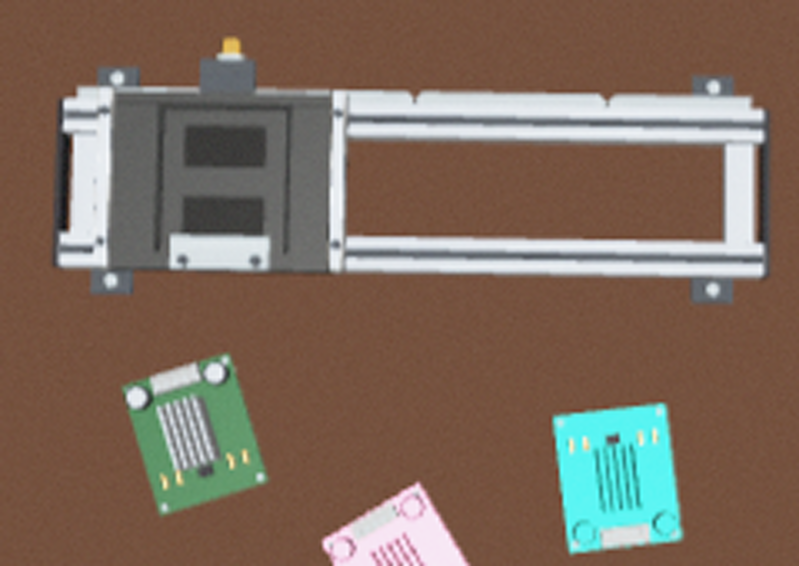

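View pics/scenez.png

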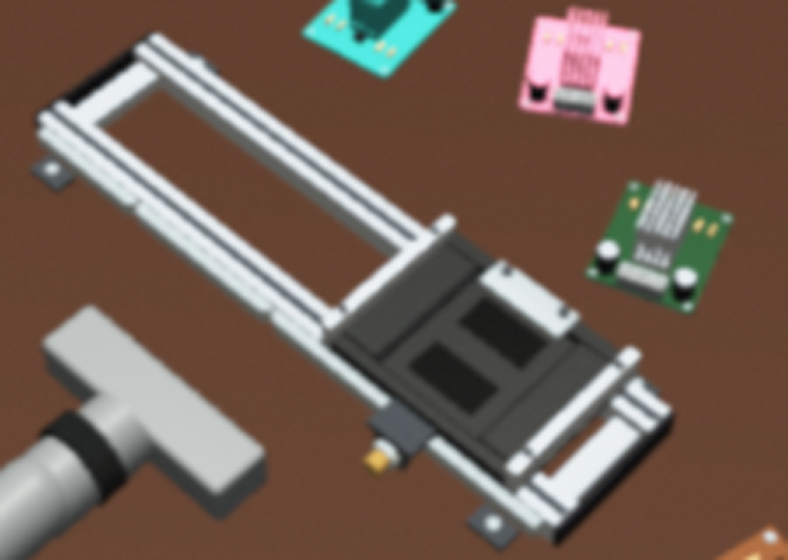

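```bash
cat > h.py <<'E'
import numpy as np, cv2
from scipy.spatial.transform import Rotation as R
def ray(cal,p):
    d=np.array([(p[0]-cal['cx'])/cal['fx'],-(p[1]-cal['cy'])/cal['fy'],-1.])
    return np.array(cal['position']),R.from_quat(cal['rotation']).apply(d)
def onz(cal,p,z):
    o,d=ray(cal,p); return o+d*(z-o[2])/d[2]
def proj(cal,P):
    c=R.from_quat(cal['rotation']).inv().apply(np.array(P)-cal['position'])
    return np.array([cal['cx']+cal['fx']*c[0]/-c[2], cal['cy']-cal['fy']*c[1]/-c[2]])
def tri(c1,p1,c2,p2):
    o1,d1=ray(c1,p1);o2,d2=ray(c2,p2)
    A=np.stack([d1,-d2],1); t=np.linalg.lstsq(A,o2-o1,rcond=None)[0]
    a=o1+d1*t[0]; b=o2+d2*t[1]; return (a+b)/2,np.linalg.norm(a-b)
E
python3 - <<'E'
from bench import *
from h import *
for n,box in (("top",(195,235,260,305)),("scene",(375,255,435,305))):
    im=cv2.imread(f'pics/{n}0.png'); cal=calibration(n)
    x0,y0,x1,y1=box
    b,g,r=[im[:,:,i].astype(int) for i in range(3)]
    m=((g>r+20)&(g>b+10)).astype(np.uint8); mm=np.zeros_like(m); mm[y0:y1,x0:x1]=m[y0:y1,x0:x1]
    mm=cv2.morphologyEx(mm,cv2.MORPH_CLOSE,np.ones((3,3)))
    c=max(cv2.findContours(mm,0,2)[0],key=cv2.contourArea)
    h=cv2.convexHull(c)
    poly=cv2.approxPolyDP(h,4,True).reshape(-1,2)
    rect=cv2.minAreaRect(c); print(n,rect,poly.tolist())
    for p in poly: print(p,onz(cal,p,3).round(1))
    print('ctr',onz(cal,rect[0],3).round(1))
cal=calibration('top')
z=lambda u,v:(170+u/3.33,140+v/3.33)
for nm,p,h in [('notch mid',(415,101),12),('notch 3',(607,101),12),('railNL',(57,266),20),('railNR',(766,276),20),('barLfarL',(110,90),46),('barR far R',(344,92),46),('barR near R',(344,271),46),('barL nearL',(98,268),46),('lip fl',(170,234),40),('lip fr',(271,237),40),('lip nl',(167,266),40),('lip nr',(268,269),40),('board a',(125,385),3),('b',(229,355),3),('c',(267,481),3),('d',(162,514),3)]:
    print(nm,onz(cal,z(*p),h).round(1))
E
```

```text
top ((227.9432373046875, 269.9405517578125), (40.28976821899414, 33.89339828491211), 72.89727020263672) [[238, 246], [249, 284], [218, 294], [207, 256]]
[238 246] [489.7 114.6   3. ]
[249 284] [410.6  92.2   3. ]
[218 294] [391.2 156.4   3. ]
[207 256] [470. 179.   3.]
ctr [440.4 135.7   3. ]
scene ((413.0953674316406, 283.65203857421875), (11.128350257873535, 30.010648727416992), 21.037511825561523) [[422, 271], [412, 298], [404, 296], [413, 269]]
[422 271] [392.6 152.    3. ]
[412 298] [467.9 178.4   3. ]
[404 296] [475.  162.5   3. ]
[413 269] [401.3 133.7   3. ]
ctr [434.8 157.7   3. ]
notch mid [645.5  -5.7  12. ]
notch 3 [ 643.4 -126.3   12. ]
railNL [544.3 216.6  20. ]
railNR [ 530.6 -221.6   20. ]
barLfarL [648.7 178.6  46. ]
barR far R [645.1  36.2  46. ]
barR near R [535.5  37.3  46. ]
barL nearL [539.8 185.8  46. ]
lip fl [560.5 143.3  40. ]
lip fr [557.6  82.   40. ]
lip nl [541.  145.2  40. ]
lip nr [538.1  83.9  40. ]
board a [470.8 177.9   3. ]
b [488.4 113.    3. ]
c [409.6  89.8   3. ]
d [390.4 155.    3. ]
```

```bash
python3 - <<'E'
import cv2
a=cv2.imread('pics/top0.png')[155:230,185:283]; cv2.imwrite('pics/topz2.png',cv2.resize(a,None,fx=8,fy=8,interpolation=cv2.INTER_CUBIC))
a=cv2.imread('pics/scene0.png')[268:362,306:406]; cv2.imwrite('pics/scenez2.png',cv2.resize(a,None,fx=6,fy=6,interpolation=cv2.INTER_CUBIC))
a=cv2.imread('pics/scene0.png')[250:310,370:440]; cv2.imwrite('pics/scenez3.png',cv2.resize(a,None,fx=8,fy=8,interpolation=cv2.INTER_CUBIC))
a=cv2.imread('pics/top0.png')[240:300,200:260]; cv2.imwrite('pics/topz3.png',cv2.resize(a,None,fx=8,fy=8,interpolation=cv2.INTER_CUBIC))
E
```

```text
(no output)
```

View pics/topz2.png

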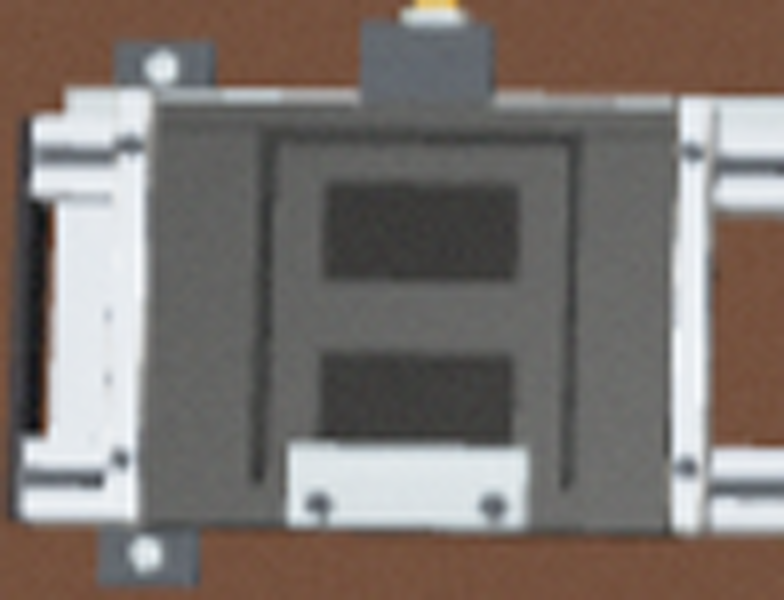

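View pics/scenez2.png

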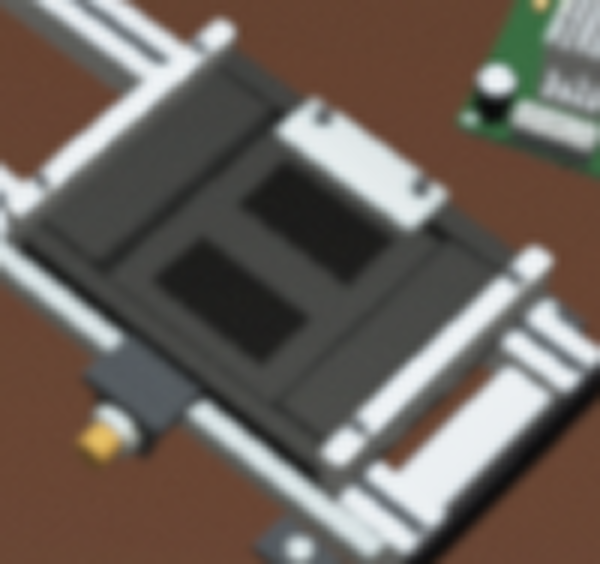

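View pics/scenez3.png

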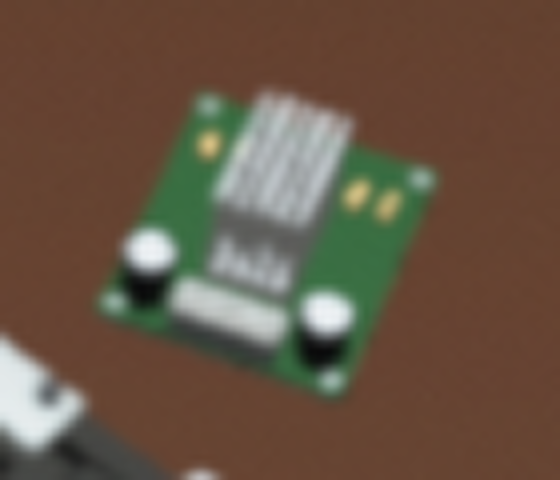

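View pics/topz3.png

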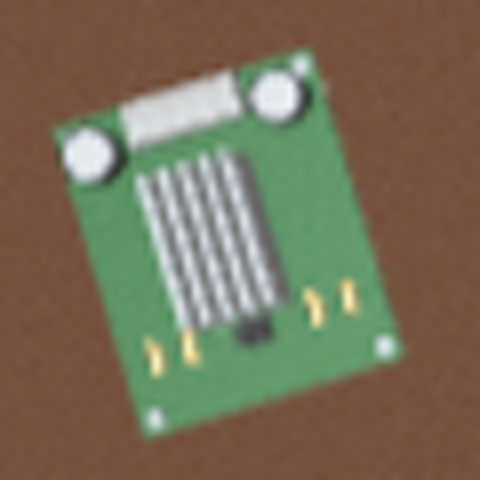

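```bash
python3 - <<'E'
from bench import *
from h import *
ct,cs=calibration('top'),calibration('scene')
f=lambda off,k:(lambda u,v:(off[0]+(u+.5)/k-.5,off[1]+(v+.5)/k-.5))
t3=f((200,240),8);s3=f((370,250),8);t2=f((185,155),8);s2=f((306,268),6)
def T(n,a,b,z):
    P,e=tri(ct,a,cs,b); print(n,P.round(1),round(e,1),'top@z',onz(ct,a,z).round(1)[:2],'sc@z',onz(cs,b,z).round(1)[:2])
T('sink',t3(210,239),s3(283,158),39)
T('t+y',t3(55,130),s3(342,395),3)
T('t-y',t3(312,50),s3(97,308),3)
T('b+y',t3(150,437),s3(437,178),3)
T('b-y',t3(403,353),s3(200,93),3)
T('lip f+y',t2(288,443),s2(408,230),40)
T('lip f-y',t2(528,447),s2(277,130),40)
T('lip n+y',t2(288,523),s2(445,195),40)
T('lip n-y',t2(525,527),s2(318,98),40)
T('slotfar f+y',t2(325,183),s2(262,363),28)
T('slotfar f-y',t2(518,185),s2(155,278),28)
T('slotfar n+y',t2(322,280),s2(307,318),28)
T('slotfar n-y',t2(516,280),s2(205,238),28)
T('barR n-y',t2(705,530),s2(222,22),46)
T('barL n+y?',t2(145,520),s2(550,255),46)
T('ball',t2(430,10),s2(100,440),12)
E
```

```text
sink [440.6 134.5  39.1] 0.8 top@z [440.8 134.2] sc@z [440.2 134.8]
t+y [470.2 180.3   3.8] 0.7 top@z [470.4 180.2] sc@z [469.4 180.3]
t-y [490.  113.6   3. ] 0.4 top@z [490.1 113.4] sc@z [489.9 113.7]
b+y [390.5 156.2   1.6] 0.7 top@z [390.8 155.7] sc@z [391.3 157. ]
b-y [411.3  90.    4.3] 0.3 top@z [411.2  90.3] sc@z [410.5  89.4]
lip f+y [561.3 144.1  40.6] 0.4 top@z [561.2 144.3] sc@z [561.  143.7]
lip f-y [558.8  83.8  41.1] 0.7 top@z [559.2  83.6] sc@z [557.9  83.6]
lip n+y [541.  144.3  39.9] 0.3 top@z [540.9 144.4] sc@z [541.1 144.2]
lip n-y [538.3  85.   40.4] 1.5 top@z [538.8  84.5] sc@z [537.6  85.5]
slotfar f+y [629.5 136.5  29.8] 0.2 top@z [629.9 136.7] sc@z [628.5 135.9]
slotfar f-y [627.8  87.4  30. ] 1.2 top@z [628.6  87.1] sc@z [626.4  87. ]
slotfar n+y [605.  136.8  29.2] 1.4 top@z [604.7 137.6] sc@z [604.7 135.8]
slotfar n-y [603.3  88.5  28.3] 1.8 top@z [603.9  87.8] sc@z [602.6  89.1]
barR n-y [536.4  39.4  43.2] 1.6 top@z [536.6  38.6] sc@z [537.7  41.4]
barL n+y? [540.1 183.3  40.7] 7.2 top@z [541.6 179.3] sc@z [541.1 187.9]
ball [678.9 110.4  13.4] 2.9 top@z [678.3 111.7] sc@z [679.1 108.6]
```

```bash
cat >> h.py <<'E'
def delta(s,P,yaw_y=None):
    """shift (m) in tool axes to P (mm) and turn about tool z so that tool y has world yaw yaw_y (deg)"""
    Rm=R.from_quat(s['ee_rot']).as_matrix()
    d=Rm.T@(np.array(P)-s['position'])/1000
    cur=np.degrees(np.arctan2(Rm[1,1],Rm[0,1])); t=0
    if yaw_y is not None:
        t=-((yaw_y-cur+180)%360-180)
    print('pos',s['position'].round(1),'toolz',Rm[:,2].round(4),'yaw',round(cur,2),'clock',s['clock'],'w',round(float(s['gripper_width']),1),'F',s['contact_force'].round(1))
    print('-> shift',d.round(4),'turn',round(t,2))
E
python3 - <<'E'
from bench import *
from h import *
s=read_state()
delta(s,[440.5,134.7,130],106.8)
E
```

```text
pos [ 215.2 -586.3  247.3] toolz [-8.0e-04  1.8e-03 -1.0e+00] yaw 110.15 clock 0.1 w 85.2 F [-0.   0.5  0.2]
-> shift [-0.4598  0.599   0.1185] turn 3.35
```

Emit:
jog_arm(increments=[[-0.46,0.599,0.02,3.4],[-0.46,0.599,0.02,3.4],[-0.46,0.599,0.02,3.4],[-0.46,0.599,0.02,3.4],[-0.46,0.599,0.02,3.4],[-0.46,0.599,0.02,3.4],[-0.46,0.599,0.02,3.4],[-0.46,0.599,0.05,3.4],[-0.46,0.599,0.08,3.4],[-0.46,0.599,0.1,3.4]], hand=1)

```text
clock: 1.35
position: [400.4, 6.8, 194.9]
ee_rot: [-0.146, 0.989, 0.001, 0.001]
contact_force: [2.0, -0.7, -0.1]
gripper_width: 85.1
```

```bash
python3 - <<'E'
from bench import *
from h import *
s=read_state()
delta(s,[440.5,134.7,110],106.8)
E
```

```text
pos [400.4   6.8 194.9] toolz [ 0.0013  0.0026 -1.    ] yaw 106.8 clock 1.35 w 85.1 F [ 2.  -0.7 -0.1]
-> shift [-0.0752  0.1107  0.0853] turn -0.0
```

Emit:
jog_arm(increments=[[-0.0752,0.1107,0.06,0],[-0.0752,0.1107,0.06,0],[-0.0752,0.1107,0.06,0],[-0.0752,0.1107,0.0853,0],[-0.0752,0.1107,0.0853,0],[-0.0752,0.1107,0.0853,0]])

```text
clock: 2.1
position: [440.9, 134.3, 110.8]
ee_rot: [-0.146, 0.989, 0.001, 0.001]
contact_force: [-0.1, -0.3, 1.0]
gripper_width: 85.6
```

```bash
python3 - <<'E'
from bench import *
from h import *
s=read_state()
delta(s,[440.5,134.7,25],106.8)
im=get_image('scene'); a=im[190:320,340:470,::-1]; cv2.imwrite('pics/s1.png',cv2.resize(a,None,fx=4,fy=4,interpolation=cv2.INTER_CUBIC))
E
```

```text
pos [440.9 134.3 110.8] toolz [ 0.0022  0.0029 -1.    ] yaw 106.77 clock 2.1 w 85.6 F [-0.1 -0.3  1. ]
-> shift [0.0005 0.0003 0.0858] turn -0.03
```

View pics/s1.png

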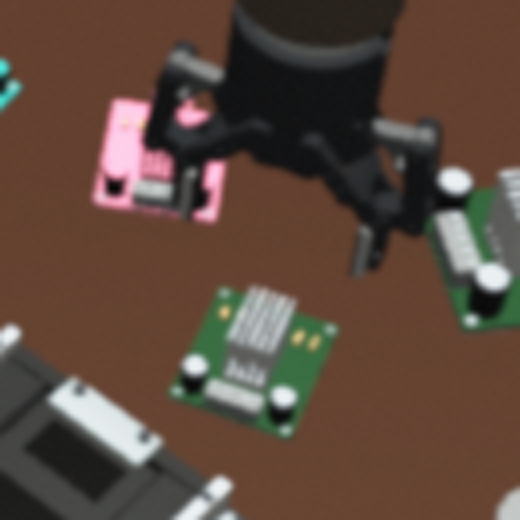

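The fingers at (180,130) and (370,250) straddle the heat sink at (260,310). I'll go down and grip.

Emit:
jog_arm(increments=[[0.0005,0.0003,0.04,0],[0.0005,0.0003,0.07,0],[0.0005,0.0003,0.0848,0],[0.0005,0.0003,0.0848,0],[0.0005,0.0003,0.0848,0]])

```text
clock: 2.78
position: [441.6, 135.2, 27.5]
ee_rot: [-0.146, 0.989, 0.002, 0.003]
contact_force: [-0.5, -0.2, 0.2]
gripper_width: 85.4
```

Emit:
jog_arm(increments=[[0,0,0,0],[0,0,0,0],[0,0,0,0],[0,0,0,0],[0,0,0,0],[0,0,0,0],[0,0,0,0],[0,0,0,0]], hand=-1)

```text
clock: 3.78
position: [441.7, 135.3, 27.8]
ee_rot: [-0.146, 0.989, 0.002, 0.003]
contact_force: [-2.2, -0.3, 5.3]
gripper_width: 23.0
```

```bash
python3 - <<'E'
from bench import *
from h import *
s=read_state()
delta(s,[440.5,134.7,25],106.8)
E
```

```text
pos [441.7 135.3  27.8] toolz [ 0.0055  0.005  -1.    ] yaw 106.77 clock 3.775 w 23.0 F [-2.2 -0.3  5.3]
-> shift [ 0.0014 -0.0002  0.0028] turn -0.03
```

Emit:
jog_arm(increments=[[0,0,-0.04,0],[0,0,-0.08,0],[0,0,-0.08,0],[0,0,-0.08,0]])

```text
clock: 4.28
position: [440.4, 134.4, 107.0]
ee_rot: [-0.145, 0.989, 0.002, 0.002]
contact_force: [0.7, 0.5, -1.2]
gripper_width: 22.7
```

```bash
python3 - <<'E'
from bench import *
from h import *
s=read_state()
delta(s,[507.8,115.9,105],88.0)
im=get_image('scene'); a=im[190:340,300:470,::-1]; cv2.imwrite('pics/s2.png',cv2.resize(a,None,fx=4,fy=4,interpolation=cv2.INTER_CUBIC))
E
```

```text
pos [440.4 134.4 107. ] toolz [ 0.0036  0.0044 -1.    ] yaw 106.73 clock 4.275 w 22.7 F [ 0.7  0.5 -1.2]
-> shift [-0.0592 -0.0371  0.0021] turn 18.73
```

View pics/s2.png

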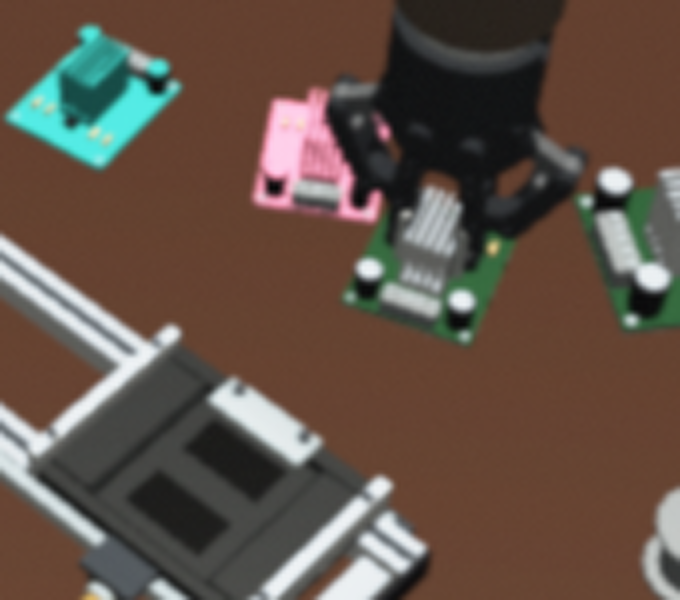

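The board is held by the heat sink at (430,230) and looks level. The tool can't tilt, so I'll pivot the board in the grip by pressing its +x edge down on top of the lip.

Emit:
jog_arm(increments=[[-0.0592,-0.0371,0.002,9],[-0.0592,-0.0371,0.002,18.7],[-0.0592,-0.0371,0.002,18.7],[-0.0592,-0.0371,0.002,18.7],[-0.0592,-0.0371,0.002,18.7]])

```text
clock: 4.95
position: [506.8, 115.9, 104.5]
ee_rot: [0.016, 1.0, 0.002, 0.001]
contact_force: [-0.3, -0.2, -1.0]
gripper_width: 23.2
```

```bash
python3 - <<'E'
from bench import *
from h import *
s=read_state()
delta(s,[507.8,115.9,72],88.0)
for n,(x0,y0,x1,y1) in dict(scene=(320,210,460,340),top=(170,150,300,290)).items():
    im=get_image(n); a=im[y0:y1,x0:x1,::-1]; cv2.imwrite(f'pics/{n}3.png',cv2.resize(a,None,fx=4.25,fy=4.25,interpolation=cv2.INTER_CUBIC))
E
```

```text
pos [506.8 115.9 104.5] toolz [ 0.002   0.0032 -1.    ] yaw 88.16 clock 4.95 w 23.2 F [-0.3 -0.2 -1. ]
-> shift [-0.0009 -0.0001  0.0325] turn 0.16
```

View pics/scene3.png

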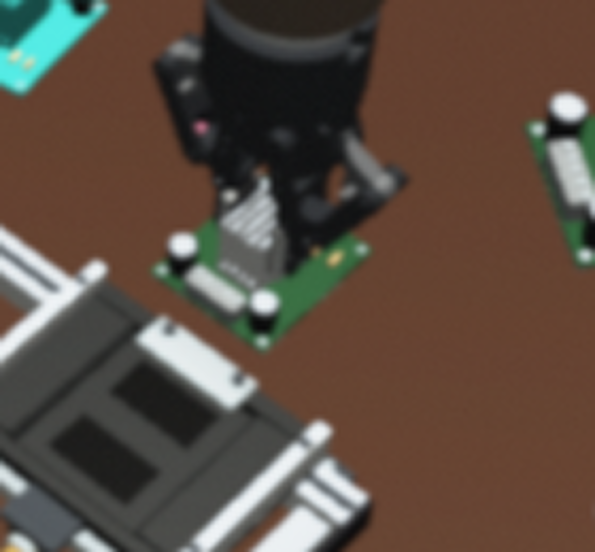

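View pics/top3.png

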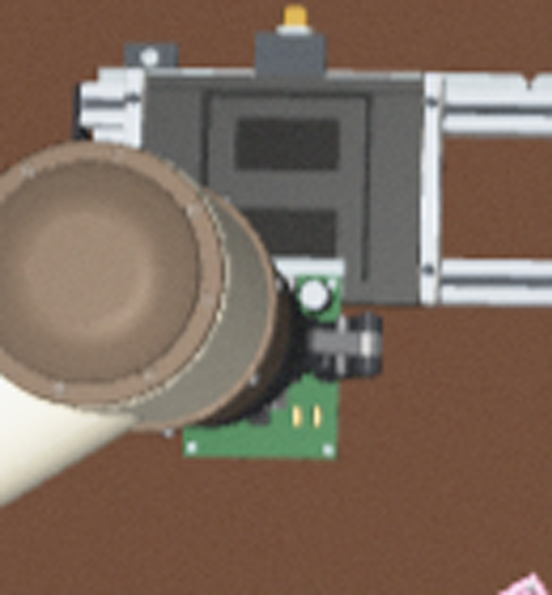

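Held level and square to the carrier: board corners in the scene view are at (160,268), (262,345) and (365,248), and its +x edge overlaps the lip in the top view. Now pressing down.

Emit:
jog_arm(increments=[[-0.001,0,0.02,0],[-0.001,0,0.034,0],[-0.001,0,0.036,0],[-0.001,0,0.038,0]])

```text
clock: 5.55
position: [507.5, 115.9, 67.8]
ee_rot: [0.016, 1.0, 0.001, 0.0]
contact_force: [-9.2, 0.4, 15.7]
gripper_width: 23.3
```

Emit:
jog_arm(increments=[[0,0,0.002,0],[0,0,0.003,0],[0,0,0.004,0],[0,0,0.004,0]])

```text
clock: 6.05
position: [507.5, 115.9, 67.7]
ee_rot: [0.015, 1.0, 0.001, 0.001]
contact_force: [-10.9, -0.0, 21.1]
gripper_width: 23.2
```

Emit:
jog_arm(increments=[[0,0,0.006,0],[0,0,0.01,0],[0,0,0.01,0]])

```text
clock: 6.42
position: [505.4, 115.7, 61.9]
ee_rot: [0.015, 1.0, 0.001, -0.0]
contact_force: [-17.4, 2.1, 29.3]
gripper_width: 23.0
```

```bash
python3 - <<'E'
from bench import *
from h import *
s=read_state()
delta(s,[507.8,115.9,72],88.0)
for n,(x0,y0,x1,y1) in dict(scene=(320,210,460,340)).items():
    im=get_image(n); a=im[y0:y1,x0:x1,::-1]; cv2.imwrite(f'pics/{n}4.png',cv2.resize(a,None,fx=4.25,fy=4.25,interpolation=cv2.INTER_CUBIC))
E
```

```text
pos [505.4 115.7  61.9] toolz [-1.0e-04  1.3e-03 -1.0e+00] yaw 88.3 clock 6.425 w 23.0 F [-17.4   2.1  29.3]
-> shift [-0.0024  0.0002 -0.0101] turn 0.3
```

View pics/scene4.png

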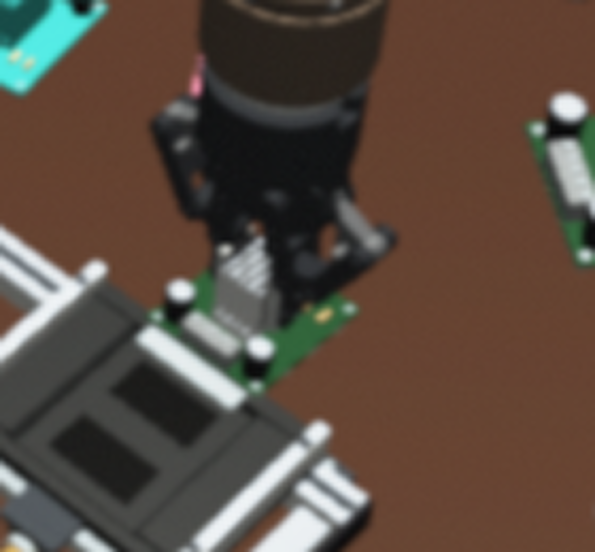

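Emit:
jog_arm(increments=[[0,0,-0.02,0],[0,0,-0.04,0],[0,0,-0.045,0],[0,0,-0.045,0]])

```text
clock: 6.98
position: [505.4, 115.7, 106.9]
ee_rot: [0.015, 1.0, 0.001, 0.0]
contact_force: [-0.5, 0.5, -2.6]
gripper_width: 22.9
```

```bash
python3 - <<'E'
from bench import *
from h import *
s=read_state()
delta(s,[507.8,115.9,72],88.0)
for n,(x0,y0,x1,y1) in dict(scene=(340,240,420,310),top=(200,190,270,280)).items():
    im=get_image(n); a=im[y0:y1,x0:x1,::-1]; cv2.imwrite(f'pics/{n}5.png',cv2.resize(a,None,fx=6,fy=6,interpolation=cv2.INTER_CUBIC))
E
```

```text
pos [505.4 115.7 106.9] toolz [ 4.0e-04  1.8e-03 -1.0e+00] yaw 88.3 clock 6.975 w 22.9 F [-0.5  0.5 -2.6]
-> shift [-0.0023  0.0002  0.0349] turn 0.3
```

View pics/scene5.png

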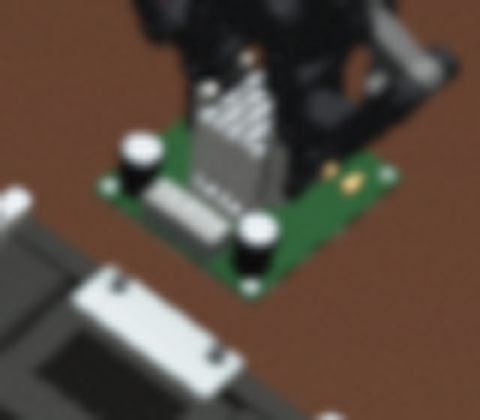

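View pics/top5.png

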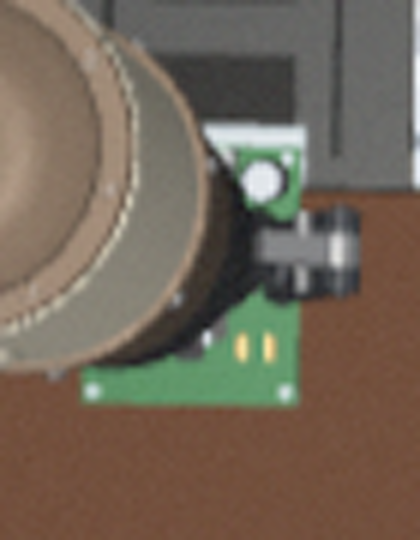

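```bash
cat >> h.py <<'E'
def crop(off,k): return lambda u,v:(off[0]+(u+.5)/k-.5,off[1]+(v+.5)/k-.5)
E
python3 - <<'E'
from bench import *
from h import *
ct,cs=calibration('top'),calibration('scene')
t=crop((200,190),6);s=crop((340,240),6)
for n,a,b in (('t-y',t(300,145),s(98,186)),('b+y',t(80,405),s(400,176))):
    print(n,*tri(ct,a,cs,b))
import itertools
# t+y scene only, b-y top only
for z in (70,75,80,85,90,95): print(z,'t+y',onz(cs,s(252,299),z).round(1)[:2],'t-y top',onz(ct,t(300,145),z).round(1)[:2],'b-y top',onz(ct,t(300,407),z).round(1)[:2],'b+y top',onz(ct,t(80,405),z).round(1)[:2],'b+y sc',onz(cs,s(400,176),z).round(1)[:2])
E
```

```text
t-y [546.04001442  80.66110616  88.709725  ] 2.0919479611949656
b+y [465.05467317 152.06916971  77.75749146] 2.049932113021793
70 t+y [536.5 142.2] t-y top [548.9  82.1] b-y top [462.9  82.6] b+y top [464.8 154.3] b+y sc [460.1 148.3]
75 t+y [539.7 144.2] t-y top [548.3  81.5] b-y top [462.7  82. ] b+y top [464.6 153.4] b+y sc [463.7 150.2]
80 t+y [542.9 146.2] t-y top [547.7  80.9] b-y top [462.5  81.4] b+y top [464.4 152.5] b+y sc [467.4 152.2]
85 t+y [546.2 148.1] t-y top [547.1  80.3] b-y top [462.3  80.8] b+y top [464.2 151.6] b+y sc [471.  154.1]
90 t+y [549.4 150.1] t-y top [546.5  79.7] b-y top [462.1  80.2] b+y top [463.9 150.6] b+y sc [474.7 156.1]
95 t+y [552.7 152.1] t-y top [545.9  79.1] b-y top [461.9  79.6] b+y top [463.7 149.7] b+y sc [478.4 158. ]
```

The triangulated corners put the far edge about 11 mm higher than the bare edge, a tilt of roughly 7.5°. That's enough to clear the 6 mm wall and fit under the lip. I'll move above the pocket and check again.

```bash
python3 - <<'E'
from bench import *
from h import *
delta(read_state(),[607.0,112.5,90],88.0)
E
```

```text
pos [504.9 115.4 106. ] toolz [-1.5e-03  7.0e-04 -1.0e+00] yaw 88.29 clock 7.075 w 22.9 F [-0.1 -0.3 -2.6]
-> shift [-1.021e-01  1.000e-04  1.590e-02] turn 0.29
```

Emit:
jog_arm(increments=[[-0.05,0,0,0.3],[-0.1021,0,0.005,0.3],[-0.1021,0,0.016,0.3],[-0.1021,0,0.016,0.3],[-0.1021,0,0.016,0.3],[-0.1021,0,0.016,0.3]])

```text
clock: 7.82
position: [606.5, 112.6, 90.5]
ee_rot: [0.017, 1.0, 0.0, -0.001]
contact_force: [0.6, 0.1, -2.5]
gripper_width: 23.3
```

```bash
python3 - <<'E'
from bench import *
from h import *
s=read_state()
delta(s,[607.0,112.5,62.5],88.0)
for n,(x0,y0,x1,y1) in dict(scene=(310,240,410,350),top=(190,150,280,240)).items():
    im=get_image(n); a=im[y0:y1,x0:x1,::-1]; cv2.imwrite(f'pics/{n}6.png',cv2.resize(a,None,fx=6,fy=5 if 0 else 6,interpolation=cv2.INTER_CUBIC)[:600])
E
```

```text
pos [606.5 112.6  90.5] toolz [-1.e-03  9.e-04 -1.e+00] yaw 88.02 clock 7.825 w 23.3 F [ 0.6  0.1 -2.5]
-> shift [-0.0005 -0.0001  0.028 ] turn 0.02
```

View pics/scene6.png

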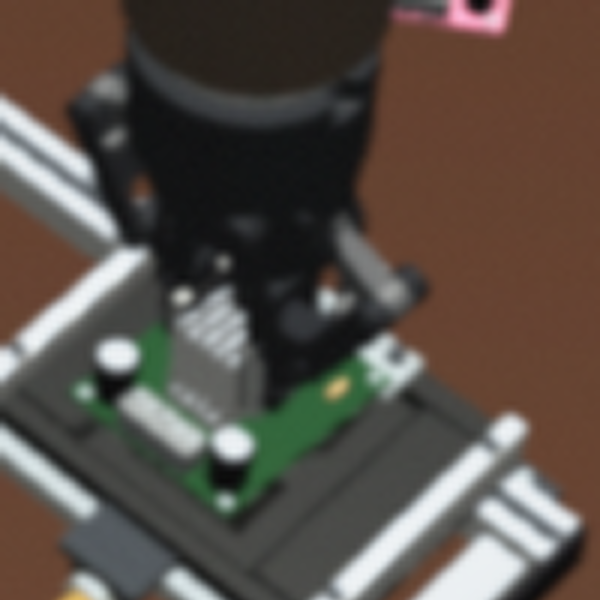

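View pics/top6.png

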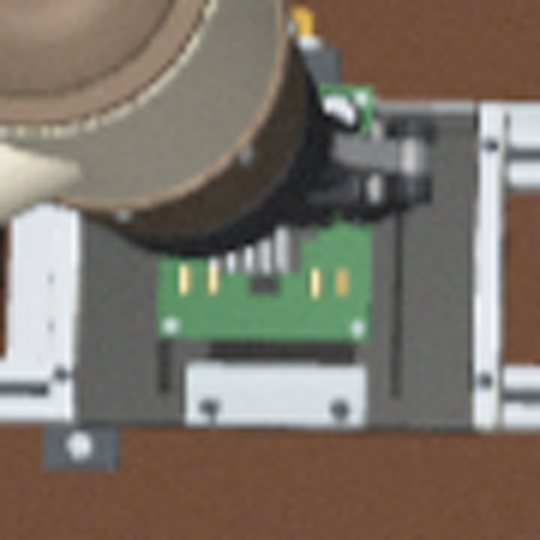

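```bash
python3 - <<'E'
from bench import *
from h import *
ct,cs=calibration('top'),calibration('scene')
t=crop((190,150),6);s=crop((310,240),6)
print('t-y',*tri(ct,t(374,86),cs,s(80,388)))
for z in (59,61.4,64): print(z,'b+y',onz(ct,t(159,339),z).round(1),'b-y',onz(ct,t(371,342),z).round(1))
for z in (70,72,74): print(z,'t+y sc',onz(cs,s(228,515),z).round(1),'t-y',onz(cs,s(80,388),z).round(1),onz(ct,t(374,86),z).round(1))
print('lip',onz(ct,t(187,364),40).round(1),onz(ct,t(367,366),40).round(1), 'bar',onz(ct,t(501,425),46))
print('pocket side outer top +-y',onz(ct,t(165,390),34),onz(ct,t(397,395),34))
E
```

```text
t-y [646.13151285  77.96468402  74.43142668] 4.380619902911164
59 b+y [566.7 150.   59. ] b-y [564.5  79.6  59. ]
61.4 b+y [566.4 149.5  61.4] b-y [564.2  79.3  61.4]
64 b+y [566.  149.1  64. ] b-y [563.8  79.   64. ]
70 t+y sc [648.2 145.8  70. ] t-y [642.5  77.7  70. ] [648.4  76.7  70. ]
72 t+y sc [649.2 146.5  72. ] t-y [643.5  78.6  72. ] [648.   76.5  72. ]
74 t+y sc [650.3 147.3  74. ] t-y [644.6  79.5  74. ] [647.6  76.3  74. ]
lip [560.6 144.   40. ] [558.9  83.2  40. ] bar [537.4247464   37.74754034  46.        ]
pocket side outer top +-y [552.58079943 152.45280318  34.        ] [549.5275486   73.82429994  34.        ]
```

Emit:
jog_arm(increments=[[0,-0.0005,0.012,0],[0,-0.0005,0.022,0],[0,-0.0005,0.028,0],[0,-0.0005,0.028,0],[0,-0.0005,0.028,0]])

```text
clock: 8.55
position: [607.0, 112.2, 62.7]
ee_rot: [0.017, 1.0, 0.001, -0.0]
contact_force: [0.4, 0.4, -2.0]
gripper_width: 22.9
```

```bash
python3 - <<'E'
from bench import *
from h import *
s=read_state()
delta(s,[593.8,112.5,62],88.0)
for n,(x0,y0,x1,y1) in dict(scene=(310,240,410,340),top=(190,150,280,240)).items():
    im=get_image(n); a=im[y0:y1,x0:x1,::-1]; cv2.imwrite(f'pics/{n}7.png',cv2.resize(a,None,fx=6,fy=6,interpolation=cv2.INTER_CUBIC)[:600])
E
```

```text
pos [607.  112.2  62.7] toolz [-3.0e-04  1.1e-03 -1.0e+00] yaw 88.02 clock 8.55 w 22.9 F [ 0.4  0.4 -2. ]
-> shift [ 0.0132 -0.0001  0.0007] turn 0.02
```

View pics/scene7.png

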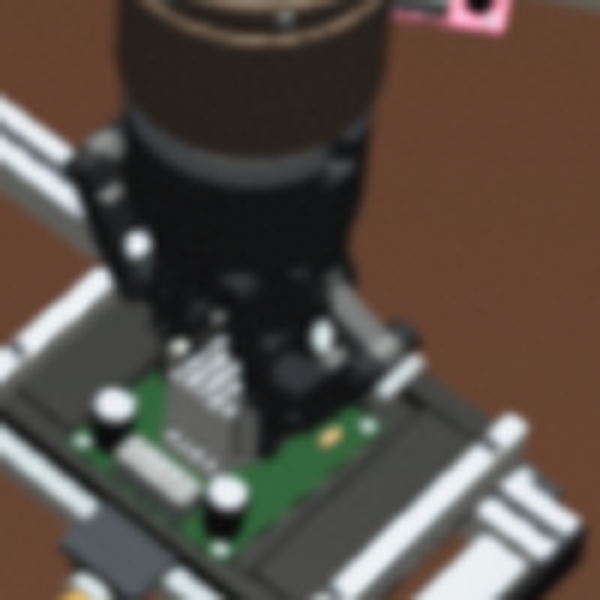

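View pics/top7.png

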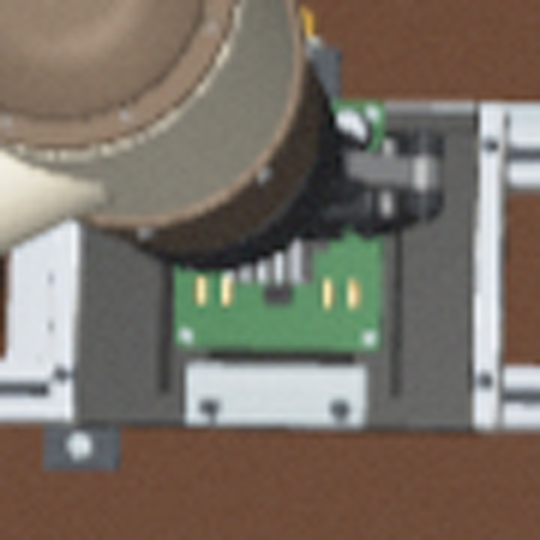

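The board is centred between the side walls in the top view (174–384 inside 165–397). Its bare edge is just clear of the lip with no contact force. Now sliding it under the lip towards the robot.

Emit:
jog_arm(increments=[[0.004,0,0.0005,0],[0.008,0,0.0005,0],[0.012,0,0.0005,0],[0.0132,0,0.0005,0],[0.0132,0,0.0005,0]])

```text
clock: 9.28
position: [593.8, 112.8, 62.5]
ee_rot: [0.017, 1.0, 0.001, 0.0]
contact_force: [-0.0, 0.6, -1.5]
gripper_width: 23.0
```

```bash
python3 - <<'E'
from bench import *
from h import *
s=read_state()
delta(s,[593.8,112.5,62],88.0)
for n,(x0,y0,x1,y1) in dict(scene=(310,240,410,340),top=(190,150,280,240)).items():
    im=get_image(n); a=im[y0:y1,x0:x1,::-1]; cv2.imwrite(f'pics/{n}8.png',cv2.resize(a,None,fx=6,fy=6,interpolation=cv2.INTER_CUBIC)[:600])
E
```

```text
pos [593.8 112.8  62.5] toolz [ 2.0e-04  1.4e-03 -1.0e+00] yaw 88.03 clock 9.275 w 23.0 F [-0.   0.6 -1.5]
-> shift [ 0.     -0.0003  0.0005] turn 0.03
```

View pics/scene8.png

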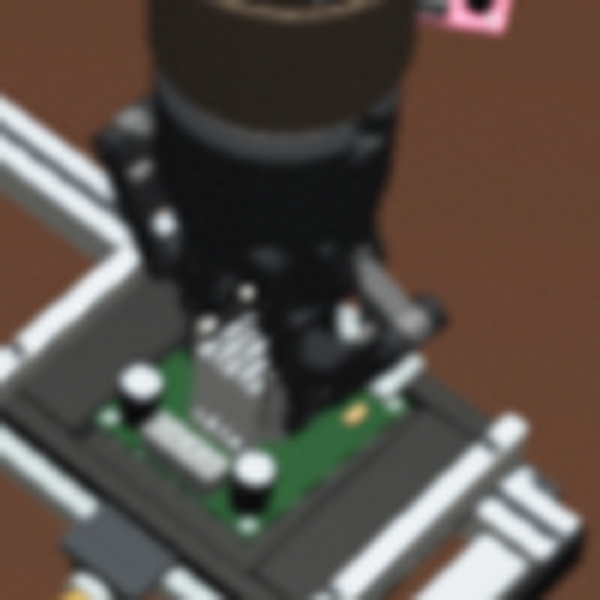

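View pics/top8.png

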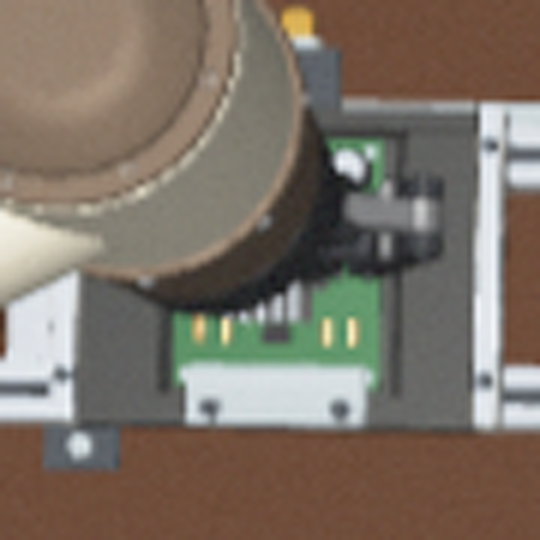

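The lip now covers the bare edge by about 7 mm, with its corner visible at (380,385) beside the lip, and there's no contact force. I'll lower it slightly and release.

Emit:
jog_arm(increments=[[0,0,0.001,0],[0,0,0.002,0],[0,0,0.002,0]])

```text
clock: 9.75
position: [593.9, 112.7, 60.3]
ee_rot: [0.017, 1.0, 0.001, -0.0]
contact_force: [-0.6, -0.5, -3.1]
gripper_width: 22.9
```

Emit:
jog_arm(increments=[[0,0,0,0],[0,0,0,0],[0,0,0,0],[0,0,0,0],[0,0,0,0],[0,0,0,0]], hand=0)

```text
clock: 10.5
position: [593.9, 112.7, 60.3]
ee_rot: [0.017, 1.0, 0.001, -0.0]
contact_force: [0.8, -0.4, -0.2]
gripper_width: 42.7
```

Emit:
jog_arm(increments=[[0,0,-0.03,0],[0,0,-0.07,0],[0,0,-0.1,0],[-0.0,0,-0.1,0]])

```text
clock: 11.0
position: [595.5, 113.1, 163.4]
ee_rot: [0.017, 1.0, 0.002, 0.003]
contact_force: [0.4, -0.3, -1.2]
gripper_width: 42.8
```

```bash
python3 - <<'E'
from bench import *
from h import *
s=read_state()
delta(s,[593.8,112.5,62],88.0)
for n,(x0,y0,x1,y1) in dict(scene=(310,240,410,340),top=(190,150,280,240)).items():
    im=get_image(n); a=im[y0:y1,x0:x1,::-1]; cv2.imwrite(f'pics/{n}9.png',cv2.resize(a,None,fx=6,fy=6,interpolation=cv2.INTER_CUBIC)[:600])
E
```

```text
pos [595.5 113.1 163.4] toolz [ 0.006   0.0036 -1.    ] yaw 88.04 clock 11.0 w 42.8 F [ 0.4 -0.3 -1.2]
-> shift [ 0.0022 -0.0011  0.1014] turn 0.04
```

View pics/scene9.png

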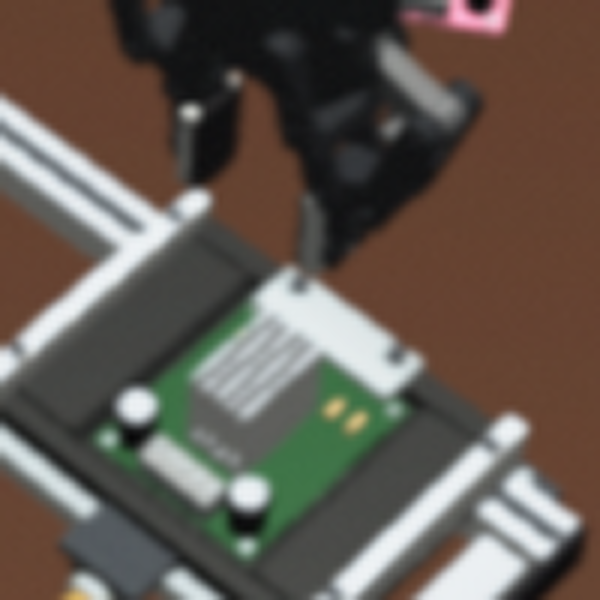

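View pics/top9.png

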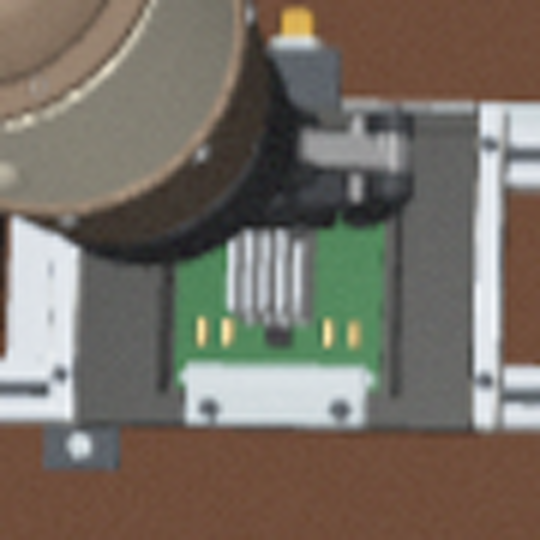

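The board looks seated: the pads at (105,440), (245,548) and (398,408) lie in the pocket plane, and the lip covers the bare edge. I'll move off to the push side with the fingers closing, then verify with a clear top view.

```bash
python3 - <<'E'
from bench import *
from h import *
delta(read_state(),[598.3,218,130],88.0)
E
```

```text
pos [593.5 112.5 160.1] toolz [-4.0e-04  1.7e-03 -1.0e+00] yaw 88.0 clock 11.1 w 42.3 F [-0.4  0.  -0.5]
-> shift [-0.0011  0.1055  0.0303] turn -0.0
```

Emit:
jog_arm(increments=[[-0.001,0.05,0,0],[-0.001,0.1055,0,0],[-0.001,0.1055,0.03,0],[-0.001,0.1055,0.03,0],[-0.001,0.1055,0.03,0]], hand=-1)

```text
clock: 11.72
position: [598.3, 217.4, 130.1]
ee_rot: [0.018, 1.0, 0.0, -0.001]
contact_force: [-0.3, 0.1, 0.7]
gripper_width: 0.2
```

```bash
python3 - <<'E'
from bench import *
from h import *
s=read_state()
delta(s,[598.3,218,47],88.0)
for n,(x0,y0,x1,y1) in dict(scene=(310,240,440,370),top=(180,150,290,240)).items():
    im=get_image(n); cv2.imwrite(f'pics/full_{n}10.png',im[:,:,::-1]); a=im[y0:y1,x0:x1,::-1]; cv2.imwrite(f'pics/{n}10.png',cv2.resize(a,None,fx=6,fy=6,interpolation=cv2.INTER_CUBIC)[:600])
E
```

```text
pos [598.3 217.4 130.1] toolz [-1.e-03  6.e-04 -1.e+00] yaw 87.98 clock 11.725 w 0.2 F [-0.3  0.1  0.7]
-> shift [-0.0001  0.0006  0.0831] turn -0.02
```

View pics/scene10.png

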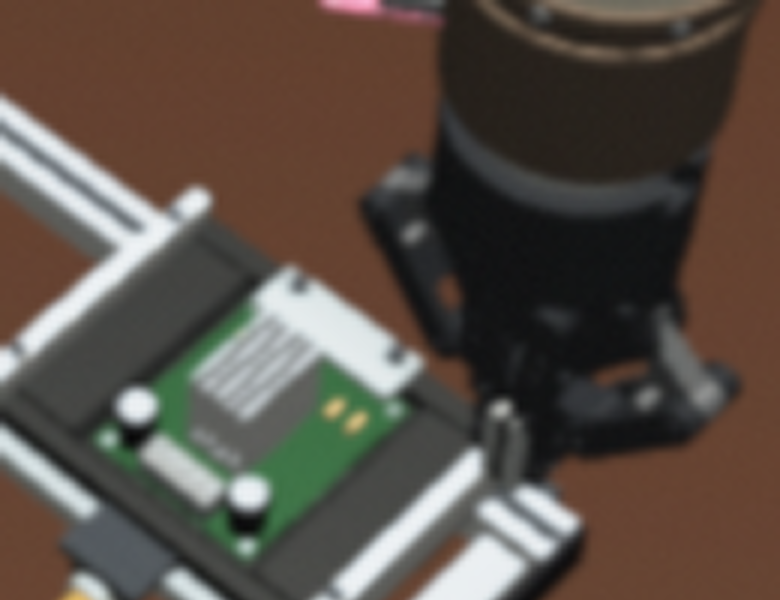

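View pics/top10.png

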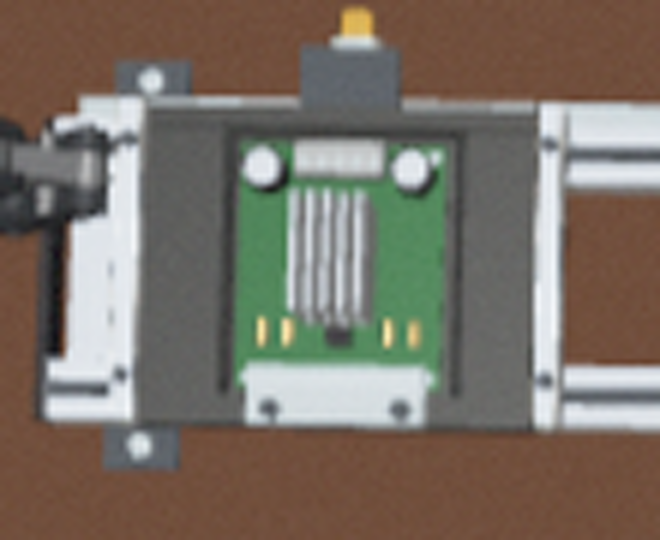

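```bash
python3 - <<'E'
from bench import *
from h import *
ct,cs=calibration('top'),calibration('scene')
t=crop((180,150),6);s=crop((310,240),6)
w=lambda x,y,z:np.array([594.7+x*np.cos(.035)+y*np.sin(.035),112.9-x*np.sin(.035)+y*np.cos(.035),28+z])
for n,a,b,m in (('pad t-y',t(437,158),s(108,440),(38,-31,3)),('pad t+y',t(242,150),s(246,548),(38,31,3)),('cap-y',t(409,172),s(135,405),(0,0,0)),('cap+y',t(263,167),s(248,495),(0,0,0)),('sink n-y?',t(362,325),s(265,318),(-20,-12,39))):
    print(n,tri(ct,a,cs,b)[0].round(1),round(tri(ct,a,cs,b)[1],1),w(*m).round(1))
for n,q,p in (('pad t-y',(ct,t),(38,-31,3)),):
    pass
iv=lambda p,o:((np.array(p)-o+.5)*6-.5).round(0)
for m in ((42,-35,3),(42,35,3),(42,-35,9),(42,35,9)):
    print(m,'top',iv(proj(ct,w(*m)),(180,150)),'scene',iv(proj(cs,w(*m)),(310,240)))
E
```

```text
pad t-y [631.4  80.6  30.9] 0.6 [631.6  80.6  31. ]
pad t+y [635.2 145.6  35.3] 1.8 [633.8 142.6  31. ]
cap-y [624.   87.1  49.5] 1.5 [594.7 112.9  28. ]
cap+y [626.3 137.1  48.1] 0.2 [594.7 112.9  28. ]
sink n-y? [571.7 101.3  58.1] 3.3 [574.3 101.6  67. ]
(42, -35, 3) top [448. 147.] scene [ 90. 440.]
(42, 35, 3) top [244. 143.] scene [245. 562.]
(42, -35, 9) top [446. 143.] scene [ 90. 430.]
(42, 35, 9) top [241. 140.] scene [246. 552.]
```

The cap tops triangulate to 48–49.5 mm (49 expected) and the pad to 30.9 mm (31 expected), so the board is flat in the pocket. Next I'll lower the fingers beside the trailing bar.

Emit:
jog_arm(increments=[[0,0.001,0.05,0],[0,0.001,0.08,0],[0,0.001,0.082,0],[0,0.001,0.082,0]])

```text
clock: 12.32
position: [600.1, 218.9, 50.9]
ee_rot: [0.018, 1.0, 0.002, 0.002]
contact_force: [1.0, 0.3, 0.3]
gripper_width: -0.2
```

Emit:
jog_arm(increments=[[0,-0.005,0,0],[0,-0.01,0,0],[0,-0.014,0,0],[0,-0.014,0,0]])

```text
clock: 12.82
position: [599.6, 204.5, 51.1]
ee_rot: [0.018, 1.0, 0.002, 0.002]
contact_force: [-0.2, 0.3, 0.1]
gripper_width: 0.2
```

```bash
python3 - <<'E'
from bench import *
from h import *
s=read_state()
delta(s,[598.3,218,47],88.0)
for n,(x0,y0,x1,y1) in dict(scene=(310,240,440,370),top=(180,150,290,240)).items():
    im=get_image(n); a=im[y0:y1,x0:x1,::-1]; cv2.imwrite(f'pics/{n}11.png',cv2.resize(a,None,fx=6,fy=6,interpolation=cv2.INTER_CUBIC)[:600])
E
```

```text
pos [599.6 204.5  51.1] toolz [ 0.0037  0.0033 -1.    ] yaw 87.93 clock 12.825 w 0.2 F [-0.2  0.3  0.1]
-> shift [0.0018 0.0135 0.0041] turn -0.07
```

View pics/scene11.png

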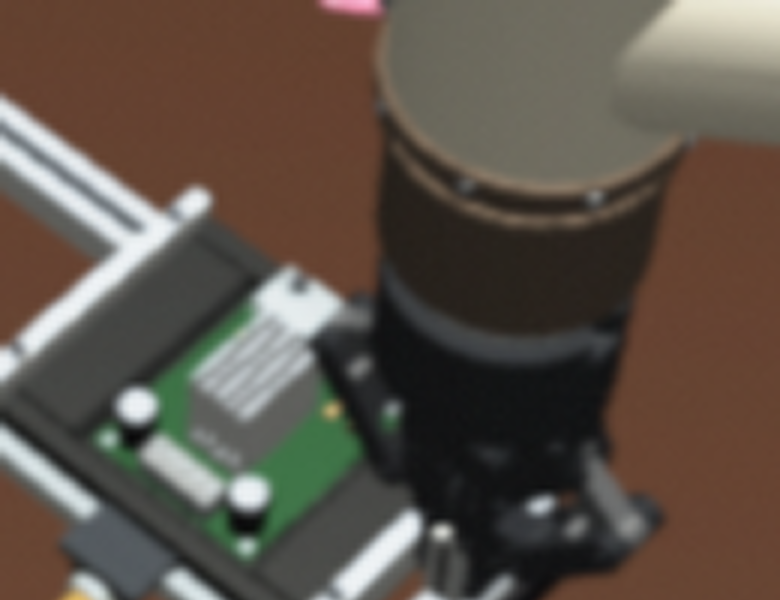

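Emit:
jog_arm(increments=[[0.001,-0.002,0.004,0],[0.001,-0.004,0.004,0],[0.001,-0.006,0.004,0],[0.001,-0.006,0.004,0]])

```text
clock: 13.42
position: [598.2, 199.1, 46.6]
ee_rot: [0.018, 1.0, 0.002, 0.002]
contact_force: [-0.8, 0.9, -1.0]
gripper_width: -0.0
```

Emit:
jog_arm(increments=[[0,-0.005,0,0],[0,-0.01,0,0],[0,-0.015,0,0],[0,-0.02,0,0],[0,-0.025,0,0],[0,-0.03,0,0],[0,-0.03,0,0]])

```text
clock: 14.3
position: [597.3, 168.6, 46.8]
ee_rot: [0.018, 1.0, 0.001, 0.002]
contact_force: [0.6, -0.0, 0.4]
gripper_width: 0.1
```

```bash
python3 - <<'E'
from bench import *
from h import *
s=read_state()
delta(s,[598.3,218,47],88.0)
for n,(x0,y0,x1,y1) in dict(scene=(280,240,410,340),top=(180,150,310,240)).items():
    im=get_image(n); a=im[y0:y1,x0:x1,::-1]; cv2.imwrite(f'pics/{n}12.png',cv2.resize(a,None,fx=6,fy=6,interpolation=cv2.INTER_CUBIC)[:600])
E
```

```text
pos [597.3 168.6  46.8] toolz [ 0.0034  0.0027 -1.    ] yaw 87.98 clock 14.3 w 0.1 F [ 0.6 -0.   0.4]
-> shift [ 0.0007  0.0494 -0.0001] turn -0.02
```

View pics/scene12.png

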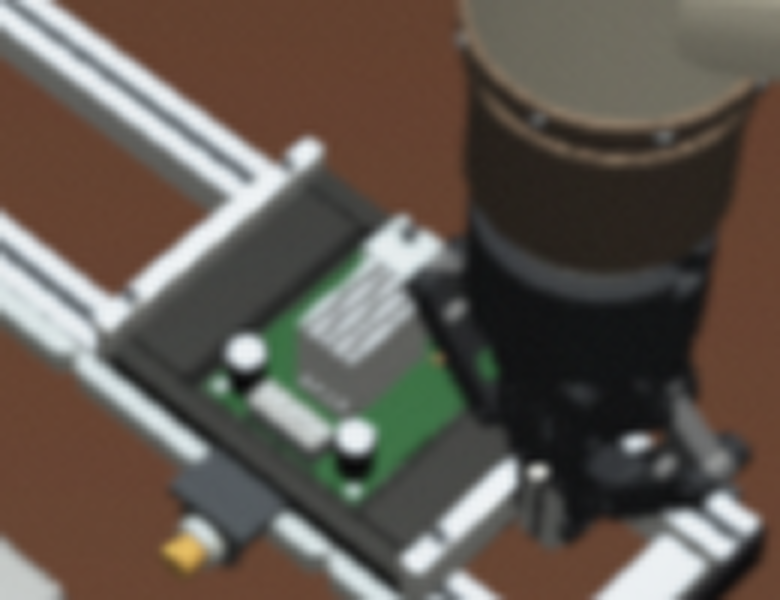

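View pics/top12.png

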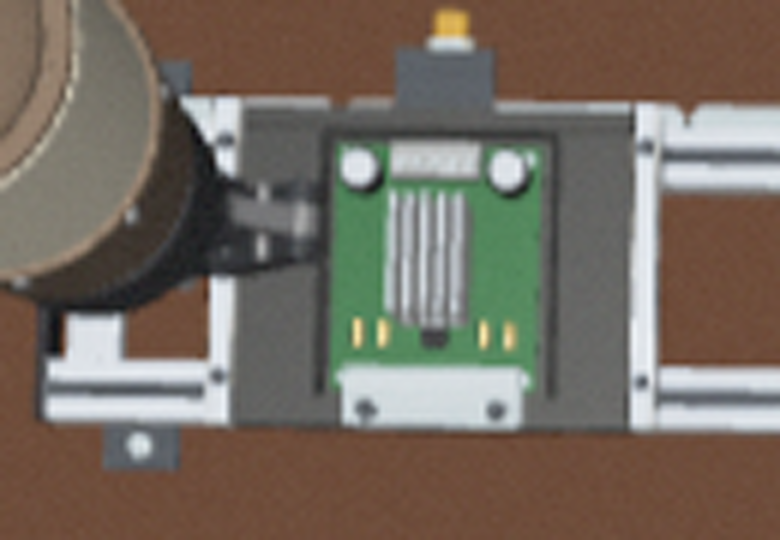

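```bash
cat >> h.py <<'E'
psi=-0.035
def sl(P): # slide-aligned coords (rotate only)
    c,s_=np.cos(psi),np.sin(psi); return np.array([c*P[0]+s_*P[1],-s_*P[0]+c*P[1]])
E
python3 - <<'E'
from bench import *
from h import *
ct=calibration('top');t=crop((180,150),6)
for n,p,z in (('notch0',(338,103),12),('notch1',(688,117),12),('ball L',(434,30),12),('ball R',(468,30),12),('brktL',(395,85),27),('brktR',(492,85),27),('lip L',(341,366),40),('lip R',(525,368),40),('lipnL',(341,426),40),('lipnR',(521,428),40),('barR out top',(658,110),46),('barR out near',(655,428),46),('barL inner',(243,110),46),('barLin near',(232,420),46),('sideL',(320,390),34),('sideR',(551,395),34),('sideL f',(325,135),34),('sideR f',(557,135),34),('railNL',(43,420),20)):
    P=onz(ct,t(*p),z); print(n,P.round(1),sl(P).round(1))
E
python3 -c "
import cv2
a=cv2.imread('pics/full_top10.png')[150:235,270:410];cv2.imwrite('pics/tz.png',cv2.resize(a,None,fx=5.6,fy=5.6,interpolation=cv2.INTER_CUBIC))"
```

```text
notch0 [655.1 116.8  12. ] [650.6 139.7]
notch1 [648.1  -5.   12. ] [647.9  17.7]
ball L [680.4  83.2  12. ] [677.1 107. ]
ball R [680.2  71.4  12. ] [677.3  95.1]
brktL [658.   95.1  27. ] [654.3 118. ]
brktR [657.4  61.7  27. ] [654.9  84.7]
lip L [559.4 112.2  40. ] [555.1 131.7]
lip R [557.6  50.2  40. ] [555.5  69.6]
lipnL [539.  112.3  40. ] [534.7 131.1]
lipnR [537.3  51.7  40. ] [535.1  70.5]
barR out top [643.9   3.8  46. ] [643.4  26.4]
barR out near [535.9   6.2  46. ] [535.3  25. ]
barL inner [646.3 144.1  46. ] [640.9 166.6]
barLin near [541. 148.  46.] [535.5 166.8]
sideL [552.  120.3  34. ] [547.5 139.5]
sideR [549.  42.  34.] [547.2  61.1]
sideL f [639.6 118.2  34. ] [635.1 140.5]
sideR f [638.3  39.   34. ] [636.5  61.3]
railNL [544.9 217.3  20. ] [537.  236.3]
```

View pics/tz.png

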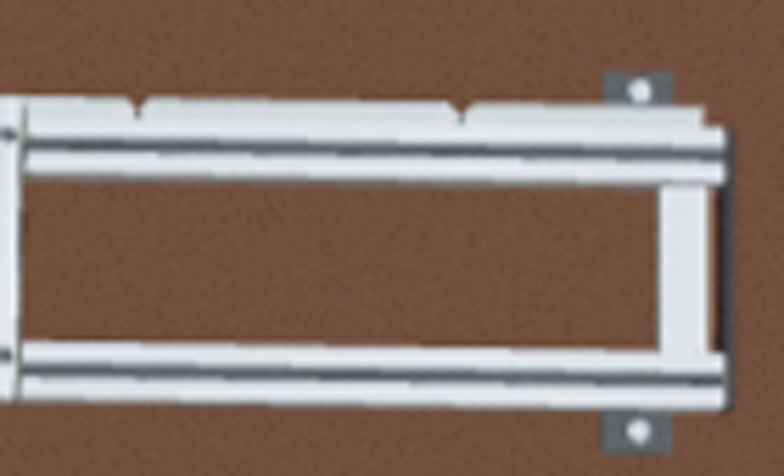

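```bash
python3 - <<'E'
from bench import *
from h import *
ct=calibration('top');t=crop((270,150),5.6)
for n,p,z in (('notch1',(138,112),12),('notch2',(461,118),12),('railR near',(726,408),20),('railR far',(726,128),20)):
    P=onz(ct,t(*p),z); print(n,P.round(1),sl(P).round(1))
E
```

```text
notch1 [647.1  -4.9  12. ] [646.8  17.7]
notch2 [ 642.8 -125.5   12. ] [ 646.8 -102.9]
railR near [ 531.5 -220.    20. ] [ 538.9 -201.2]
railR far [ 635.8 -223.1   20. ] [ 643.2 -200.7]
```

The carrier has about 83 mm to go to the middle station, agreed by the notches and the rail ends. I'll push 75 mm, then re-measure.

Emit:
jog_arm(increments=[[0,-0.005,0,0],[0,-0.01,0,0],[0,-0.016,0,0],[0,-0.022,0,0],[0,-0.028,0,0],[0,-0.034,0,0],[0,-0.039,0,0],[0,-0.043,0,0],[0,-0.045,0,0],[0,-0.045,0,0]])

```text
clock: 15.65
position: [596.0, 123.2, 46.8]
ee_rot: [0.018, 1.0, 0.001, 0.002]
contact_force: [0.9, 0.7, 0.0]
gripper_width: 0.3
```

Emit:
jog_arm(increments=[[0,-0.005,0,0],[0,-0.01,0,0],[0,-0.015,0,0],[0,-0.02,0,0],[0,-0.025,0,0],[0,-0.028,0,0],[0,-0.03,0,0],[0,-0.03,0,0]])

```text
clock: 16.65
position: [595.0, 92.5, 46.7]
ee_rot: [0.018, 1.0, 0.001, 0.002]
contact_force: [1.1, 1.5, -1.0]
gripper_width: -0.0
```

```bash
python3 - <<'E'
from bench import *
from h import *
s=read_state()
delta(s,[598.3,218,47],88.0); print(sl(s['position']))
for n,(x0,y0,x1,y1) in dict(top=(215,150,345,240)).items():
    im=get_image(n); a=im[y0:y1,x0:x1,::-1]; cv2.imwrite(f'pics/{n}13.png',cv2.resize(a,None,fx=6,fy=6,interpolation=cv2.INTER_CUBIC)[:600])
E
```

```text
pos [595.   92.5  46.7] toolz [ 0.0034  0.0012 -1.    ] yaw 87.98 clock 16.65 w -0.0 F [ 1.1  1.5 -1. ]
-> shift [ 1.100e-03  1.255e-01 -1.000e-04] turn -0.02
[591.35351806 113.2945103 ]
```

View pics/top13.png

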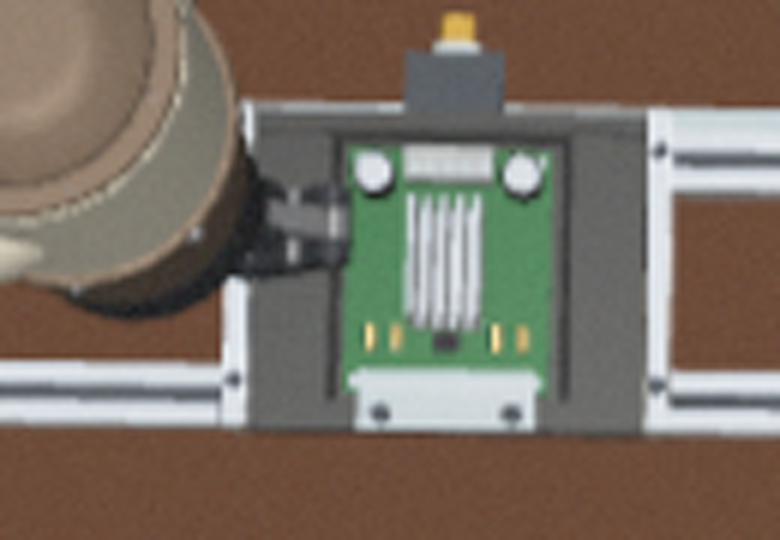

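```bash
python3 - <<'E'
from bench import *
from h import *
ct=calibration('top');t=crop((215,150),6)
for n,ps,z in (('lip edge',((356,372),(540,374)),40),('lip near',((356,430),(535,433)),40),('sides n',((332,395),(566,398)),34),('sides f',((337,145),(571,145)),34),('ball',((442,35),(477,35)),12),('brkt',((405,85),(503,85)),27)):
    a,b=[sl(onz(ct,t(*p),z)) for p in ps]; print(n,((a+b)/2).round(1),(a-b).round(1))
P=sl(onz(ct,t(672,270),46)); print('barR outer',P, P[1]+75)
E
```

```text
lip edge [554.6  24.7] [-0.4 62.1]
lip near [534.8  25.1] [-0.1 60.3]
sides n [547.3  24.5] [-0.4 79.4]
sides f [633.7  24.7] [-1.4 79.9]
ball [676.8  24.8] [-0.2 12.2]
brkt [656.   25.5] [-0.6 33.7]
barR outer [590.17220232 -50.2536555 ] 24.746344497895464
```

About 7.3 mm to go by camera. I'll push slowly in small steps.

Emit:
jog_arm(increments=[[0,-0.001,0,0],[0,-0.002,0,0],[0,-0.003,0,0],[0,-0.004,0,0],[0,-0.0045,0,0],[0,-0.005,0,0],[0,-0.005,0,0]])

```text
clock: 17.58
position: [594.1, 87.0, 46.5]
ee_rot: [0.018, 1.0, 0.0, 0.001]
contact_force: [-0.5, 0.6, 0.0]
gripper_width: -0.4
```

```bash
cat > look.py <<'E'
from bench import *
from h import *
import sys
s=read_state(); delta(s,[598.3,218,47],88.0); print(sl(s['position']))
im=get_image('top'); cv2.imwrite(f'pics/top{sys.argv[1]}.png',cv2.resize(im[150:240,215:345,::-1],None,fx=6,fy=6,interpolation=cv2.INTER_CUBIC))
# bar -y outer edge by row profile, subpixel, rows 175..210 ; reference same method on top13
def edge(crop6):
    g=cv2.cvtColor(crop6,cv2.COLOR_BGR2GRAY).astype(float)
    out=[]
    for v in range(220,350,6):
        row=cv2.GaussianBlur(g[v:v+1],(9,1),2)[0,600:720]; d=np.diff(row); out.append(600+np.argmin(d))
    return np.median(out)
b=edge(cv2.imread(f'pics/top{sys.argv[1]}.png')); a=edge(cv2.imread('pics/top13.png'))
print('edge',a,b,'moved mm',(b-a)/6/(557.8/1116.8))
# ball by yellow mask
def ball(c):
    h=cv2.cvtColor(c,cv2.COLOR_BGR2HSV); m=cv2.inRange(h[:60],(18,100,120),(35,255,255)); M=cv2.moments(m,True); return M['m10']/M['m00']
b,a=ball(cv2.imread(f'pics/top{sys.argv[1]}.png')),ball(cv2.imread('pics/top13.png'))
print('ball',a,b,'moved mm',(b-a)/6/(557.8/1150.8))
E
python3 look.py 14
```

```text
pos [594.1  87.   46.5] toolz [ 1.6e-03  5.0e-04 -1.0e+00] yaw 87.95 clock 17.575 w -0.4 F [-0.5  0.6  0. ]
-> shift [ 0.0005  0.1311 -0.0005] turn -0.05
[590.66982342 107.68953186]
edge 671.0 686.5 moved mm 5.172224214174735
ball 457.56379100850546 473.4701670644391 moved mm 5.469420809480238
```

Emit:
jog_arm(increments=[[0,-0.0005,0,0],[0,-0.001,0,0],[0,-0.0015,0,0],[0,-0.0015,0,0]])

```text
clock: 18.12
position: [594.0, 85.4, 46.4]
ee_rot: [0.018, 1.0, 0.0, 0.001]
contact_force: [0.4, 0.8, 0.1]
gripper_width: -0.0
```

```bash
python3 look.py 15
```

```text
pos [594.   85.4  46.4] toolz [ 1.5e-03  4.0e-04 -1.0e+00] yaw 87.95 clock 18.125 w -0.0 F [0.4 0.8 0.1]
-> shift [ 0.0004  0.1326 -0.0005] turn -0.05
[590.62379889 106.1810622 ]
edge 671.0 690.0 moved mm 6.340145810923868
ball 457.56379100850546 478.76365946632785 moved mm 7.289592632144738
```

Emit:
jog_arm(increments=[[0,0.003,0,0],[0,0.006,0,0],[0,0.006,0,0],[0,0.006,0,0]])

```text
clock: 18.68
position: [594.2, 91.5, 46.4]
ee_rot: [0.018, 1.0, 0.0, 0.001]
contact_force: [0.4, 0.6, -0.0]
gripper_width: 0.0
```

```bash
python3 look.py 16
```

```text
pos [594.2  91.5  46.4] toolz [ 1.5e-03  4.0e-04 -1.0e+00] yaw 87.96 clock 18.675 w 0.0 F [ 0.4  0.6 -0. ]
-> shift [ 0.0004  0.1265 -0.0005] turn -0.04
[590.61003722 112.26765349]
edge 671.0 690.0 moved mm 6.340145810923868
ball 457.56379100850546 478.7139240506329 moved mm 7.2724910675511705
```

View pics/top16.png

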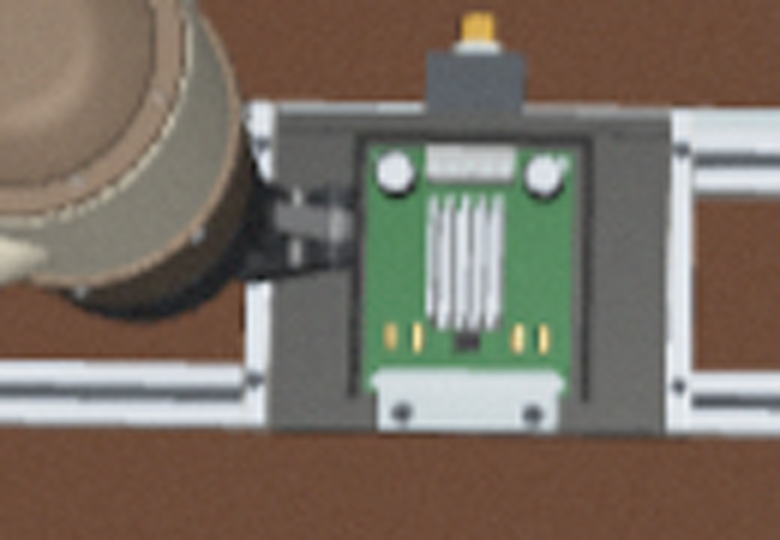

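The carrier is at 17.7 mm in the slide-aligned frame and the station is at 17.5, so it should be home. To confirm the detent holds, I'll nudge about 1.5–2 mm and see whether the force builds and the carrier springs back.

Emit:
jog_arm(increments=[[0,-0.004,0,0],[0,-0.006,0,0],[0,-0.007,0,0],[0,-0.008,0,0],[0,-0.008,0,0]])

```text
clock: 19.35
position: [593.9, 84.5, 46.4]
ee_rot: [0.018, 1.0, 0.001, 0.001]
contact_force: [-1.6, 5.9, 0.1]
gripper_width: 0.2
```

```bash
python3 look.py 17
```

```text
pos [593.9  84.5  46.4] toolz [ 0.002   0.0018 -1.    ] yaw 87.96 clock 19.35 w 0.2 F [-1.6  5.9  0.1]
-> shift [ 0.0003  0.1335 -0.0003] turn -0.04
[590.5543424  105.27956652]
edge 671.0 693.0 moved mm 7.341221465280268
ball 457.56379100850546 479.946847960445 moved mm 7.696432992796702
```

The force rose to 5.9 N with only about 0.5 mm of motion, so the ball is in the notch. I'll back off and rise clear.

Emit:
jog_arm(increments=[[0,0.006,0,0],[0,0.014,0,0],[0,0.02,0,0],[0,0.02,0,0]])

```text
clock: 19.9
position: [594.6, 105.0, 46.4]
ee_rot: [0.017, 1.0, 0.001, 0.001]
contact_force: [-0.8, -1.2, -1.1]
gripper_width: -0.3
```

Emit:
jog_arm(increments=[[0,0,-0.05,0],[0,0,-0.1,0],[0,0.06,-0.15,0],[0,0.1,-0.15,0],[0,0.14,-0.15,0],[0,0.14,-0.15,0]])

```text
clock: 20.65
position: [598.9, 247.1, 196.4]
ee_rot: [0.016, 1.0, 0.001, 0.001]
contact_force: [-0.8, 0.0, -0.1]
gripper_width: -0.1
```

```bash
python3 look.py 18; python3 - <<'E'
from bench import *
from h import *
im=get_image('scene'); cv2.imwrite('pics/full_s18.png',im[:,:,::-1])
a=im[215:345,240:390,::-1]; cv2.imwrite('pics/scene18.png',cv2.resize(a,None,fx=4.6,fy=4.6,interpolation=cv2.INTER_CUBIC))
cv2.imwrite('pics/full_t18.png',get_image('top')[:,:,::-1])
E
```

```text
pos [598.9 247.1 196.4] toolz [ 0.0021  0.0019 -1.    ] yaw 88.19 clock 20.65 w -0.1 F [-0.8  0.  -0.1]
-> shift [ 0.     -0.0294  0.1493] turn 0.19
[589.93498251 267.9041776 ]
edge 671.0 691.0 moved mm 6.673837695709335
ball 457.56379100850546 479.80299251870326 moved mm 7.646968177941805
```

View pics/scene18.png

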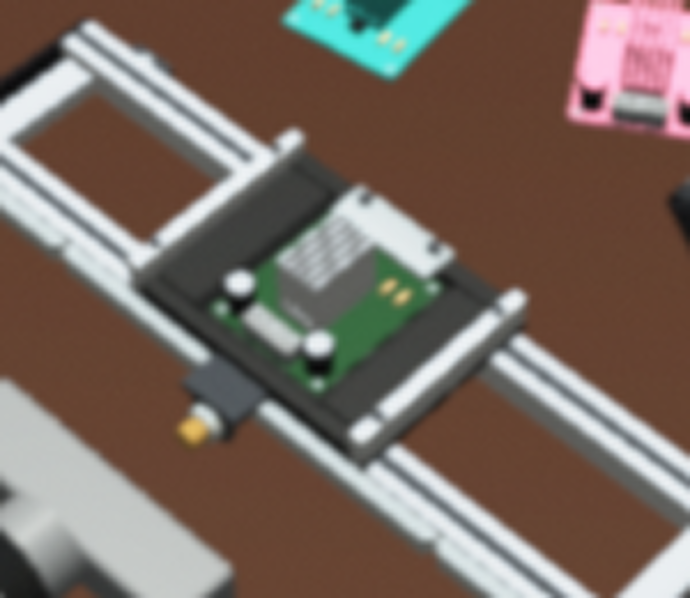

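View pics/top18.png

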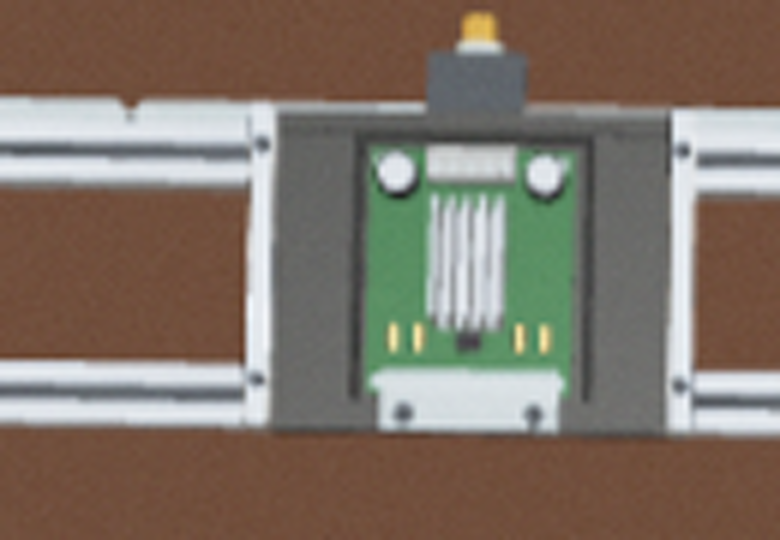

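View pics/full_t18.png

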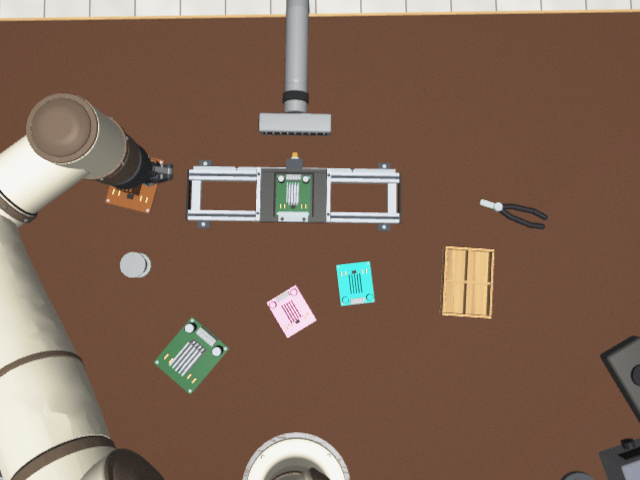

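```bash
python3 - <<'E'
from bench import *
from h import *
ct=calibration('top');cs=calibration('scene');t=crop((215,150),6)
im=cv2.imread('pics/full_t18.png')[150:240,320:400]; 
m=lambda n,a,b,z:print(n,((sl(onz(ct,t(*a),z))+sl(onz(ct,t(*b),z)))/2).round(1))
print('notch0-120',sl(onz(ct,t(130,114),12))[1]-120)
m('lip edge',(378,372),(562,374),40); m('sides',(356,300),(590,300),34); m('ball',(463,35),(497,35),12)
m('brd bare/far mid',(370,392),(577,146),31)
s=crop((240,215),4.6)
for n,a,b in (('cap-y',t(545,177),s(240,283)),('cap+y',t(396,173),s(319,345)),('pad t-y',t(565,163),s(221,309)),('pad b+y',t(378,382),s(432,287))):
    P,e=tri(ct,a,cs,b); print(n,P.round(1),round(e,1))
E
```

```text
notch0-120 18.888956941820283
lip edge [554.8  17.3]
sides [580.5  17.1]
ball [676.9  17.6]
brd bare/far mid [591.7  17.1]
cap-y [620.1 -28.8  48.3] 0.3
cap+y [622.2  21.6  48.1] 0.2
pad t-y [627.7 -35.   30.9] 0.6
pad b+y [553.4  29.7  31.3] 0.3
```

```bash
python3 - <<'E'
from bench import *
print(job_done())
E
```

```text
the job is handed in; nothing more can be done
None
```

I loaded the amplifier board into the carrier's pocket and pushed the carrier to the middle station, where it clicked in and held. I handed the job in at about 21 s; no verdict is reported.

- **Loading:** I gripped the smaller green board across its heat sink. The tool cannot tilt, so I pivoted the board in the grip by pressing its +x edge on top of the steel lip. That gave about 7.5°, less than the 10 to 20° you described, but it was enough. I slid the bare edge about 7 mm under the lip with no contact force and released the board.
- **Board seated:** In the last pictures the board's corner pads are 30.9 and 31.3 mm above the bench (31 expected). The capacitor tops are at 48.1 and 48.3 mm (49 expected). The board is centred in y and about 2 mm off centre in x, inside the 4 mm limit.
- **Carrier home:** Four of the five carrier and station checks put the carrier within about 0.5 mm of home. A rough reading of one notch differed by 1.5 mm. A light nudge built to 5.9 N with only about 0.5 mm of movement, so the ball is in its notch.
- **At hand-in:** The gripper was well clear of everything, and the spool, tray and pliers look where they started in the final top view.

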